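Brass roller from pocket tray to raised V-rest

ROBOT

A 7-joint arm with a two-finger parallel gripper is mounted at the origin on the work surface. World frame = base frame: x ahead of the robot, y to its left, z up, the work surface at z = 0. Lengths are in m, angles in rad, forces in N, time in s.
With the tool pointing down it reaches from about 0.425 to 0.975 m from the base axis. Payload 16.7 kg.
Tool frame: the origin (TCP) lies on the centre line of the jaws, within the pads' length; the fingertips stand 19 mm ahead of it and the grasp point (between the pads) is the TCP; z points along the fingers, y is the line along which they close (so a half turn about z gives the same grasp; the last joint's range is limited). The gripper opens to 85 mm and grips with 20 to 120 N. Pads are 22 mm wide; open, the fingers measure 114 mm over their backs; the gripper's body (76 mm by 85 mm) begins 54 mm behind the grasp point. The pads swing forward as they close: fully open they stand 13 mm farther back than shut.
Start: joints at [1.004, 0.426, 0.074, 1.606, -0.034, 1.111, -0.067], TCP at [0.273, -0.617, 0.25] pointing down, gripper open.
Joint ranges: [-2.85, 2.85], [-0.5, 2.14], [-1.23, 1.37], [0.21, 2.46], [-1.02, 4.16], [0.16, 2.05], [-2.73, 2.73]. Speed limits (rad/s): [1.89, 1.89, 2.39, 2.39, 3.01, 3.01, 3.01].

INTERFACE

Orientations are given as a rotation vector (axis times angle).
In Python, from rig import arm gives the robot as it stands. The module is installed in compiled form; this text tells all that it offers.
- The arm moves only by the tool move_arm, never from a script. Its argument "steps" is a list that holds one entry, the list of rows, each a list of 7 numbers: the turn, a rotation vector about the world's x, y, z scaled (see below), then the shift along the world's x, y, z scaled (see below), then the opening, from -1 (shut) to 1 (fully open). In form: [[[wx, wy, wz, x, y, z, gripper], ...]]. A call has 1 to 5 rows; each row is the pose to reach, as a shift and turn from the pose commanded when the call began, turning the shorter way round; what a row does not reach only later rows make up. The controller multiplies each number of a shift by 500 mm and each number of a turn by 180 degrees. A row lasts 1/10 s, in which the tool goes at most 50 mm and 8.59 degrees, less where a joint would pass 70% of its speed; a pose out of reach is approached as far as the arm can. A call with a number of a shift or a turn outside -1 to 1 is refused whole. A call with a gripper value outside its range is refused whole. The fingers move at their own pace and stop on an object; "grip_force" is the grip in N (left out, the last holds). Time passes only in rows, so rows that repeat a pose let the fingers close. It gives the time, the measured TCP pose, the force, the opening and the grip force at its end, in the units of the state.
- arm.read_state(): the state, without advancing time (a new reading comes with each control period).
- arm.get_image(name): name is "scene" or "top" or "wrist"; returns the picture (400x640x3 uint8, red, green, blue); there is no depth.
- arm.camera_info(name): a dict with "mtx" (3x3 intrinsics, pixels), "extrinsics" (4x4, takes a point from camera to world coordinates). Camera axes: x right, y up, looking along -z (the intrinsics and any distortion apply to the point x, -y, -z); pixel columns grow to the right and rows downward; lengths in m; the calibration is good to about 2 mm. A picture is of the moment at which its call begins: read the wrist's pose just before it. camera_info takes no time and is no camera call; for the wrist camera it gives the pose at the moment of the call.
- arm.job_done(): hands the job in; it is judged then, once.
The state is a dict: "t": time; "joints": joint angles; "qd": joint speeds; "joint_efforts": joint torques, N m; "tool_pos": TCP position; "tcp_rot": TCP orientation; "contact_force": force on the tool from outside, world axes, zero at the start; "torque": the same for the moment, N m; "gripper_width": finger opening in m; "grasp_force": force on a finger pad.
Only numpy, scipy, OpenCV 4.12 (cv2) and the standard library are available. Lean on these libraries where they do the work, as an engineer would, in place of code of your own. Each camera call takes 0.05 s, during which the arm holds its last target. There are 200 camera calls.

TASK

Pluck the brass roller out of its pocket in the tray, park it in the groove of the black rubber pad and let go, then take it again and lay it in the raised blue V-rest, centred along the V with both ends overhanging evenly. Lay it down gently both times, never letting it fall, and leave the steel rollers and everything else on the bench where they are.

Things in the scene. Friction and masses are not known exactly. Their poses are not given: they have to be found in the camera images.
- brass_roller: The brass-coloured roller to be moved: a plain solid cylinder 18 mm in diameter and 44 mm long, about 95 g, lying on its side in one of the four tray pockets. Origin: its centre; x: its long axis.
- tray: Fixed black tray 112 (x) x 160 (y) mm, 4 mm floor; origin under its centre. Pockets at x +-26.5, y +-38 mm, each 48 mm long with a roller along x. Ribs along y (5 mm thick, x = -53, 0, 53, 20 mm above the floor) close both ends, so a roller's ends can't be gripped there. Its sides are open for fingers save grey nubs 3 mm wide and high, 8.5 mm either side of its axis. No wall at the y ends.
- pad_groove (a point): Where a roller's centre lies when parked in the groove of the fixed black rubber pad (84 (x) x 64 (y) x 10 mm): 19 mm above the table, over the pad's middle. x runs along the groove, which is formed by two yellow strips 36 mm long, 4 mm wide, 3 mm high, their middles 9 mm either side. It is open at both ends; a parked roller overhangs the strips 4 mm each end.
- vrest: Fixed blue V-rest: foot 84 (x) x 64 (y) x 12 mm, post 18 mm in diameter, on top a 90-degree V open upwards, 24 mm long in x, its bottom line 75 mm and its arm tips 101 mm above the table, 61 mm across outside. Origin: under the foot's centre.
- vrest_seat (a point): Where a roller's centre lies when seated in the middle of the V: 88 mm above the table. x runs along the V. A centred roller overhangs the V by 10 mm each end. The V's arms rise 13 mm above this point and leave no room for fingers at the roller's sides, so it has to be held by its two end faces here; both ends are free.
- steel_roller_a: The first of three grey steel rollers, same size as the brass one, lying in another pocket; stays there. Origin: its centre; x: its long axis.
- steel_roller_b: The second of three grey steel rollers, same size as the brass one, lying in another pocket; stays there. Origin: its centre; x: its long axis.
- steel_roller_c: The third of three grey steel rollers, same size as the brass one, lying in another pocket; stays there. Origin: its centre; x: its long axis.
- yellow_carton: Bystander: yellow carton 75 (x) x 55 (y) x 50 mm high with a white band. Origin: centre of its underside.
- white_carton: Bystander: white carton 60 (x) x 90 (y) x 45 mm high with a green band. Origin: centre of its underside.
- spray_can: Bystander: upright spray can, 56 mm in diameter, 120 mm tall, orange label. Origin: centre of its underside.
- screwdriver: Bystander: screwdriver lying on the table along its own x, handle to -x.
- tape_roll: Bystander: cardboard-brown roll of tape lying flat, 90 mm outside diameter, 24 mm high. Origin: centre of its underside.

How it is judged:
By the outcome, as a careful person would: the job done as asked, in the order asked, and still so for the second after the job is handed in, with the robot touching nothing.
It also fails if it takes over 58 s, if anything falls off the work surface, if the arm or the gripper's body presses on something with over 40 N, if the wrist force passes 120 N, or if a joint passes its speed limit or range.

## Working session

There is one attempt and no reset: what is moved stays moved. The work goes in short steps, Python scripts to look and compute and a tool call to move; the robot and the scene stay as the last step left them, time stands still between calls to the robot, and variables do not carry over. Pictures are saved under pics/ and viewed, at most 10 in all, crops included, and the job is handed in when it is done.

Besides the shell and the picture viewer there is one more tool, called after ">>>" in YAML: its name, and indented under it one key for each argument. move_arm: Moves the arm, as the interface text tells. Shifts and turns lie within -1 to 1; 1 stands for 500 mm of shift or 180 degrees of turn. Its arguments: {"type":"object","properties":{"steps":{"type":"array"},"grip_force":{"type":"number"}},"required":["steps"]}

```bash
mkdir -p pics; python3 - <<'E'
from rig import arm
import cv2,numpy as np
s=arm.read_state();print(s)
for n in("top","scene"):
    im=arm.get_image(n);cv2.imwrite(f"pics/{n}0.png",im[:,:,::-1])
    c=arm.camera_info(n);print(n,{k:(np.round(v,4).tolist() if hasattr(v,'shape') else v) for k,v in c.items()})
E
```

```text
{'t': 0.0, 'joints': array([ 1.00451719,  0.4267436 ,  0.07387106,  1.60663009, -0.03411976,
        1.11080805, -0.06711284]), 'qd': array([-0.00235453,  0.00037962,  0.00158647, -0.00080515,  0.00016709,
       -0.00126876, -0.00032831]), 'joint_efforts': array([-9.03195796e-04, -9.49820566e+01,  3.76001000e+00, -4.63517439e+01,
        1.91290624e-02,  1.01202977e-02, -1.35964925e-05]), 'tool_pos': array([ 0.27305763, -0.61686825,  0.24959326]), 'tcp_rot': array([-3.07239797e+00, -6.49571385e-01,  5.68879700e-04]), 'contact_force': array([ 0.64209072, -0.41457275,  0.12507948]), 'torque': array([ 0.00902739, -0.00291773,  0.04739261]), 'grasp_force': 0.0, 'gripper_width': 0.08534356236932637}
top {'mtx': [[403.502, 0.0, 326.6058], [0.0, 403.502, 203.8171], [0.0, 0.0, 1.0]], 'extrinsics': [[-0.0068, 0.987, -0.1603, 0.3301], [-0.9997, -0.0108, -0.0241, -0.0016], [-0.0255, 0.1601, 0.9868, 1.1964], [0.0, 0.0, 0.0, 1.0]]}
scene {'mtx': [[419.3822, 0.0, 319.8625], [0.0, 419.3822, 198.0139], [0.0, 0.0, 1.0]], 'extrinsics': [[-0.693, -0.6015, 0.3974, 0.8911], [0.7208, -0.5708, 0.3932, 0.3975], [-0.0096, 0.559, 0.8291, 0.8983], [0.0, 0.0, 0.0, 1.0]]}
```

View pics/top0.png

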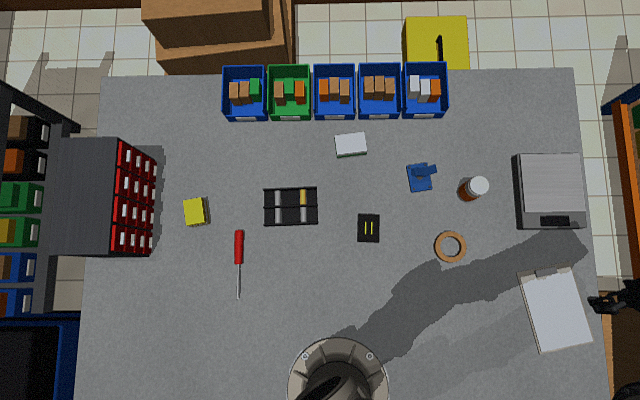

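View pics/scene0.png

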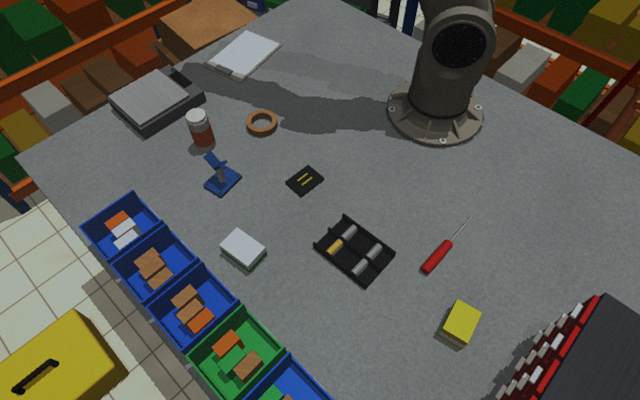

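The top view shows the brass roller at about (303,197), the pad strips at (369,228) and the V-rest at (421,177). In the scene view they are at (335,246), (304,180) and (217,177). Next I'll zoom in and project to positions.

```bash
cat > h.py <<'E'
import numpy as np,cv2
from rig import arm
def ray(n,px,ci=None):
    c=ci or arm.camera_info(n);M=np.array(c["mtx"]);E=np.array(c["extrinsics"])
    d=np.linalg.inv(M)@[px[0],px[1],1.];return E[:3,3],E[:3,:3]@(d*[1,-1,-1])
def atz(n,px,z,ci=None):
    o,d=ray(n,px,ci);return (o+d*(z-o[2])/d[2])
def proj(n,P,ci=None):
    c=ci or arm.camera_info(n);M=np.array(c["mtx"]);E=np.array(c["extrinsics"])
    q=(np.atleast_2d(P)-E[:3,3])@E[:3,:3]*[1,-1,-1];q=q@M.T;return q[:,:2]/q[:,2:]
E
python3 - <<'E'
from h import *
ims={n:cv2.imread(f"pics/{n}0.png") for n in("top","scene")}
def blob(n,box,lo,hi,z,name):
    x0,y0,x1,y1=box;h=cv2.cvtColor(ims[n][y0:y1,x0:x1],cv2.COLOR_BGR2HSV)
    m=cv2.inRange(h,lo,hi);p=np.argwhere(m)[:,::-1]+[x0,y0]
    if len(p)<3:print(n,name,len(p));return
    W=np.array([atz(n,q,z)[:2] for q in p]);w,v=np.linalg.eigh(np.cov(W.T))
    print(n,name,len(p),"px",p.mean(0).round(1),"xyz",W.mean(0).round(4),"ang",np.degrees(np.arctan2(v[1,1],v[0,1])).round(1),"sd",np.sqrt(abs(w)).round(4))
Y=((18,100,80),(35,255,255));B=((100,120,40),(125,255,255))
blob("top",(255,180,325,232),(12,90,80),(32,255,255),.02,"brass");blob("scene",(310,215,390,285),(12,90,80),(32,255,255),.02,"brass")
blob("top",(355,210,382,245),*Y,.013,"strips");blob("scene",(285,165,325,198),*Y,.013,"strips")
# tray
for n,box in(("top",(255,180,325,232)),):
    x0,y0,x1,y1=box;g=cv2.cvtColor(ims[n][y0:y1,x0:x1],cv2.COLOR_BGR2GRAY);m=(g<60).astype(np.uint8)
    c=max(cv2.findContours(m,0,2)[0],key=cv2.contourArea);r=cv2.minAreaRect(c);b=cv2.boxPoints(r)+[x0,y0];print("tray",np.round([atz(n,q,.015)[:2] for q in b],4).tolist())
    x0,y0,x1,y1=355,210,382,245;g=cv2.cvtColor(ims[n][y0:y1,x0:x1],cv2.COLOR_BGR2GRAY);m=(g<60).astype(np.uint8)
    c=max(cv2.findContours(m,0,2)[0],key=cv2.contourArea);r=cv2.minAreaRect(c);b=cv2.boxPoints(r)+[x0,y0];print("pad",np.round([atz(n,q,.01)[:2] for q in b],4).tolist())
a=cv2.resize(ims["top"][155:245,250:450],None,fx=4,fy=4,interpolation=2)
b=cv2.resize(ims["scene"][140:200,190:290],None,fx=4,fy=4,interpolation=2)
o=np.zeros((600,800,3),np.uint8);o[:360]=a;o[360:600,:400]=b
o[360:600,400:]=cv2.resize(ims["scene"][210:290,310:400],(400,240)) if 0 else cv2.resize(ims["top"][150:201,395:480],(400,240),interpolation=2)
cv2.imwrite("pics/z1.png",o)
E
```

```text
top brass 94 px [302.5 196.7] xyz [0.5435 0.0985] ang -179.7 sd [0.005  0.0137]
scene brass 128 px [334.3 246.2] xyz [0.5449 0.0999] ang -178.7 sd [0.0049 0.0132]
top strips 47 px [368.6 227.5] xyz [ 0.4507 -0.0956] ang -171.1 sd [0.0091 0.0107]
scene strips 52 px [304.3 178.7] xyz [ 0.4507 -0.0944] ang -168.1 sd [0.0091 0.0103]
tray [[0.5704, 0.22], [0.5754, 0.0578], [0.4623, 0.0535], [0.4572, 0.2132]]
pad [[0.4106, -0.0589], [0.4932, -0.0636], [0.49, -0.1276], [0.4076, -0.1222]]
```

View pics/z1.png

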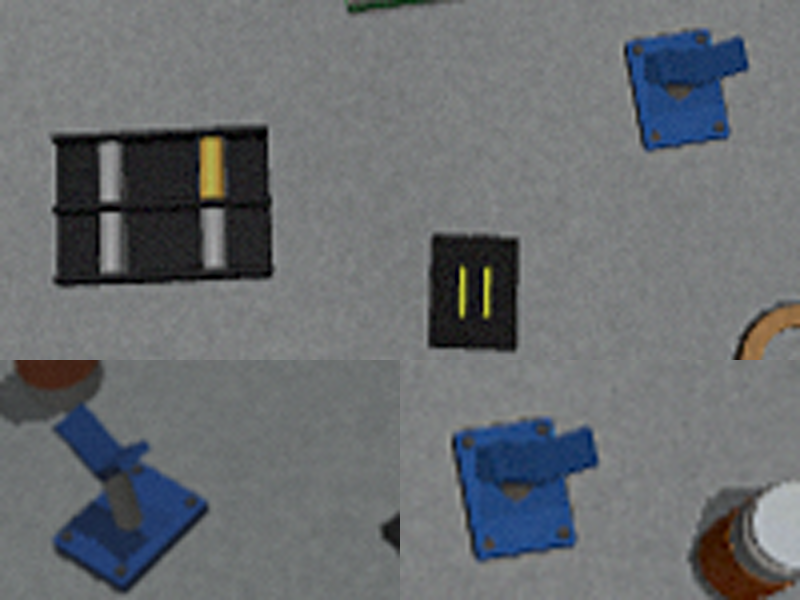

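The crop shows the brass roller in the tray's upper-right pocket, the pad strips, and the V-rest foot with its corners at about (406,166), (426,162), (432,189) and (412,193) in the top image.

```bash
python3 - <<'E'
from h import *
from scipy.spatial.transform import Rotation as R
P=np.array([atz("top",q,.012) for q in((406.3,165.7),(426.4,162.3),(432.4,188.9),(411.6,192.5))]);print(P.round(4).tolist(),P.mean(0))
e=P[0]-P[3];print(np.degrees(np.arctan2(e[1],e[0])));e=P[1]-P[2];print(np.degrees(np.arctan2(e[1],e[0])))
print("can",atz("top",(479,186),.12),atz("top",(351,144),.045),atz("top",(450,246),.012))
s=arm.read_state();Rt=R.from_rotvec(s["tcp_rot"]);E=np.array(arm.camera_info("wrist")["extrinsics"]);print(np.array(arm.camera_info("wrist")["mtx"]).round(1).tolist())
print("cam in tool",Rt.inv().apply(E[:3,3]-s["tool_pos"]).round(4),(Rt.inv().as_matrix()@E[:3,:3]).round(3).tolist())
print("tool mat",Rt.as_matrix().round(3).tolist())
E
```

```text
[[0.6359, -0.2131, 0.012], [0.6456, -0.2736, 0.012], [0.564, -0.2875, 0.012], [0.5538, -0.2256, 0.012]] [ 0.59985192 -0.24994508  0.012     ]
8.68058862849404
9.70385229995722
can [ 0.54914182 -0.38669187  0.12      ] [ 0.69563149 -0.04690357  0.045     ] [ 0.39456192 -0.33009932  0.012     ]
[[356.3, 0.0, 317.8], [0.0, 356.3, 199.1], [0.0, 0.0, 1.0]]
cam in tool [ 0.0838  0.0004 -0.1233] [[-0.001, 0.946, 0.325], [1.0, 0.001, 0.0], [0.0, 0.325, -0.946]]
tool mat [[0.914, 0.405, -0.001], [0.405, -0.914, 0.001], [-0.0, -0.001, -1.0]]
```

>>> move_arm:
  steps:
    - [[0,0,-0.0086,0.04,0.074,0.007,1],[0,0,-0.0172,0.08,0.148,0.014,1],[0,0,-0.0258,0.12,0.222,0.021,1],[0,0,-0.0344,0.16,0.296,0.028,1],[0,0,-0.043,0.2,0.37,0.035,1]]
  grip_force: 40

```text
t: 0.6
tool_pos: [0.3737, -0.4305, 0.2677]
tcp_rot: [-3.11, -0.439, 0.0]
contact_force: [1.2, -0.6, 0.6]
gripper_width: 0.0853
grasp_force: 0.0
```

>>> move_arm:
  steps:
    - [[0,0,-0.0086,0.04,0.074,0.007,1],[0,0,-0.0172,0.08,0.148,0.014,1],[0,0,-0.0258,0.12,0.222,0.021,1],[0,0,-0.0344,0.16,0.296,0.028,1],[0,0,-0.043,0.2,0.37,0.035,1]]

```text
t: 1.1
tool_pos: [0.4736, -0.2455, 0.2854]
tcp_rot: [-3.133, -0.228, 0.0]
contact_force: [0.5, -0.9, -0.4]
gripper_width: 0.0856
grasp_force: 0.0
```

>>> move_arm:
  steps:
    - [[0,0,-0.0086,0.04,0.074,0.007,1],[0,0,-0.0172,0.08,0.148,0.014,1],[0,0,-0.0258,0.12,0.222,0.021,1],[0,0,-0.0346,0.154,0.294,0.03,1],[0,0,-0.0346,0.154,0.294,0.03,1]]

```text
t: 1.6
tool_pos: [0.5521, -0.0945, 0.3005]
tcp_rot: [-3.139, -0.069, -0.001]
contact_force: [-0.5, -0.3, -0.6]
gripper_width: 0.0855
grasp_force: 0.0
```

```bash
python3 - <<'E'
from h import *
import pickle
from scipy.spatial.transform import Rotation as R
s=arm.read_state();print(s["t"],s["tool_pos"].round(4),R.from_rotvec(s["tcp_rot"]).as_matrix().round(3).tolist(),s["joints"].round(2),np.abs(s["qd"]).max())
ci=arm.camera_info("wrist");im=arm.get_image("wrist");cv2.imwrite("pics/w1.png",im[:,:,::-1]);pickle.dump(ci,open("w1.pkl","wb"))
E
```

```text
1.6 [ 0.5521 -0.0945  0.3005] [[0.999, 0.044, 0.001], [0.044, -0.999, 0.002], [0.001, -0.002, -1.0]] [ 0.23  0.21 -0.2   1.8   0.04  1.14 -1.51] 0.10119679530100269
```

View pics/w1.png

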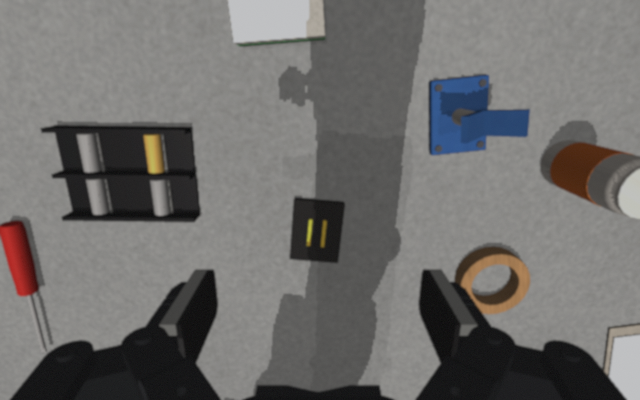

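The wrist view shows the brass roller at (154,154), the pad strips at (310,233) and (323,233), and the V-rest foot at (460,115).

```bash
cat > m.py <<'E'
from h import *
def mask(im,box,lo,hi,z,n,ci,name):
    x0,y0,x1,y1=box;h=cv2.cvtColor(im[y0:y1,x0:x1],cv2.COLOR_BGR2HSV)
    m=cv2.inRange(h,lo,hi);p=np.argwhere(m)[:,::-1]+[x0,y0]
    if len(p)<5:print(name,"none");return
    W=np.array([atz(n,q,z,ci)[:2] for q in p]).astype(np.float32);w,v=np.linalg.eigh(np.cov(W.T));r=cv2.minAreaRect(W*1000)
    print(name,len(p),"xy",W.mean(0).round(4),"ang",np.degrees(np.arctan(v[1,1]/v[0,1])).round(1),"rect",np.round(r[0],1),np.round(r[1],1),round(r[2],1),"x",(W[:,0].min()*1e3).round(1),(W[:,0].max()*1e3).round(1),"y",(W[:,1].min()*1e3).round(1),(W[:,1].max()*1e3).round(1))
E
python3 - <<'E'
from m import *
import pickle
ci=pickle.load(open("w1.pkl","rb"));im=cv2.imread("pics/w1.png")
mask(im,(140,125,170,180),(12,90,60),(32,255,255),.019,"wrist",ci,"brass")
mask(im,(300,215,316,250),(15,80,50),(38,255,255),.013,"wrist",ci,"stripL")
mask(im,(317,215,332,250),(12,80,40),(38,255,255),.013,"wrist",ci,"stripR")
mask(im,(280,190,350,270),(0,0,0),(180,255,45),.010,"wrist",ci,"pad")
C=np.array([[430,78],[489,74],[487,149],[431,154]])
P=np.array([atz("wrist",q,.012,ci) for q in C]);print(P.round(4).tolist(),P.mean(0))
for a,b in((0,3),(1,2)):
    e=P[a]-P[b];print(np.degrees(np.arctan2(e[1],e[0])),np.linalg.norm(e))
a=np.radians(9.2);c=np.array([.6,-.25,0]);ex=np.array([np.cos(a),np.sin(a),0]);ey=np.array([-ex[1],ex[0],0])
def V(c): return [c+sx*.042*ex+sy*.032*ey+[0,0,.012] for sx in(1,-1) for sy in(1,-1)]+[c+sx*.012*ex+sy*.0305*ey+[0,0,.101] for sx in(1,-1) for sy in(1,-1)]
o=cv2.resize(im[55:165,410:560],None,fx=5,fy=5,interpolation=2)
for q in proj("wrist",V(c),ci): cv2.circle(o,tuple(int(t) for t in (q-[410,55]+.5)*5),4,(0,255,255),1)
cv2.imwrite("pics/v1.png",o)
E
```

```text
brass 707 xy [0.5446 0.0952] ang 0.1 rect [544.  95.] [48.  20.6] 1.5 x 519.9 568.2 y 84.8 105.8
stripL 181 xy [ 0.4513 -0.0877] ang -2.4 rect [450.7 -87.6] [ 8.1 39. ] 87.4 x 431.4 470.1 y -92.1 -83.7
stripR 185 xy [ 0.4499 -0.1056] ang -2.4 rect [ 449.5 -105.5] [ 8.1 40.4] 87.4 x 429.4 469.6 y -109.9 -100.8
pad 2483 xy [ 0.4539 -0.0975] ang -1.1 rect [451.8 -97.1] [60.4 83.8] 87.4 x 409.3 494.6 y -128.6 -65.3
[[0.6401, -0.2133, 0.012], [0.647, -0.2769, 0.012], [0.5651, -0.2909, 0.012], [0.5564, -0.2267, 0.012]] [ 0.6021685 -0.2519493  0.012    ]
9.075652155760746 0.08478176264324037
9.721208467954074 0.08308933554451634
```

View pics/v1.png

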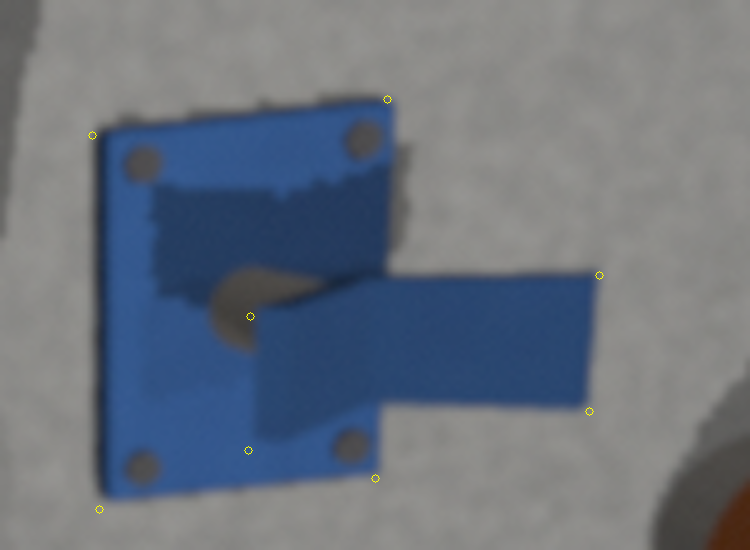

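>>> move_arm:
  steps:
    - [[0,0,0,0,0.078,-0.02,1],[0,0,0,0,0.156,-0.05,1],[0,0,0,0,0.234,-0.08,1],[0,0,0,-0.006,0.312,-0.11,1],[0,0,0,-0.016,0.386,-0.14,1]]

```text
t: 2.15
tool_pos: [0.5419, 0.0931, 0.2295]
tcp_rot: [3.141, 0.058, -0.0]
contact_force: [1.1, -1.1, 0.8]
gripper_width: 0.0852
grasp_force: 0.0
```

>>> move_arm:
  steps:
    - [[0,0,0,0,0,-0.04,0],[0,0,0,0,0,-0.06,0],[0,0,0,0,0,-0.06,0]]

```text
t: 2.45
tool_pos: [0.5416, 0.0911, 0.199]
tcp_rot: [3.14, 0.057, -0.004]
contact_force: [0.6, -0.3, 0.5]
gripper_width: 0.0443
grasp_force: 0.0
```

```bash
python3 - <<'E'
from m import *
import pickle
s=arm.read_state();print(s["t"],s["tool_pos"].round(4),s["tcp_rot"].round(4),s["gripper_width"],np.abs(s["qd"]).max())
ci=arm.camera_info("wrist");im=arm.get_image("wrist")[:,:,::-1].copy();cv2.imwrite("pics/w2.png",im);pickle.dump(ci,open("w2.pkl","wb"))
mask(im,(200,60,460,330),(12,90,60),(32,255,255),.019,"wrist",ci,"brass")
E
```

```text
2.45 [0.5416 0.0911 0.199 ] [ 3.1401  0.0571 -0.0039] 0.04434707940228978 0.03175405263917463
brass 1011 xy [0.5442 0.097 ] ang 1.8 rect [543.4  96.8] [47.2 17.9] 2.0 x 519.8 567.3 y 87.2 105.9
```

View pics/w2.png

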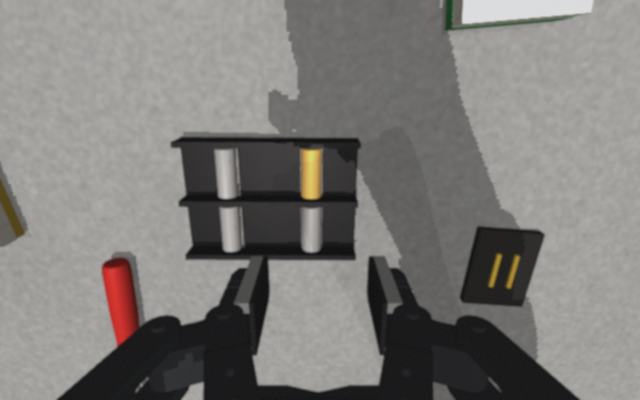

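The roller is at (311,173), midway between the fingers to within about 6 mm in y. I'll correct that, go lower and check again.

>>> move_arm:
  steps:
    - [[0,0,0,0.004,0.012,-0.06,0],[0,0,0,0.004,0.012,-0.13,0],[0,0,0,0.004,0.012,-0.2,0],[0,0,0,0.004,0.012,-0.22,0],[0,0,0,0.004,0.012,-0.22,0]]

```text
t: 3.0
tool_pos: [0.5441, 0.0979, 0.0901]
tcp_rot: [3.141, 0.058, -0.002]
contact_force: [0.2, 0.3, 0.7]
gripper_width: 0.0425
grasp_force: 0.0
```

```bash
python3 - <<'E'
from m import *
s=arm.read_state();print(s["t"],s["tool_pos"].round(4),s["tcp_rot"].round(4),s["gripper_width"],np.abs(s["qd"]).max())
ci=arm.camera_info("wrist");im=arm.get_image("wrist")[:,:,::-1].copy();cv2.imwrite("pics/w3.png",im)
for z in(.013,.019):mask(im,(270,60,370,330),(12,90,60),(32,255,255),z,"wrist",ci,"brass")
E
```

```text
3.0 [0.5441 0.0979 0.0901] [ 3.1406e+00  5.7700e-02 -2.4000e-03] 0.042542172541881834 0.039949722440999404
brass 2096 xy [0.542  0.0969] ang 1.3 rect [540.6  97. ] [48.5 18.2] 1.8 x 516.3 565.1 y 87.3 105.9
brass 2096 xy [0.5446 0.097 ] ang 1.3 rect [543.2  97.1] [47.1 17.7] 1.8 x 519.7 567.0 y 87.7 105.8
```

View pics/w3.png

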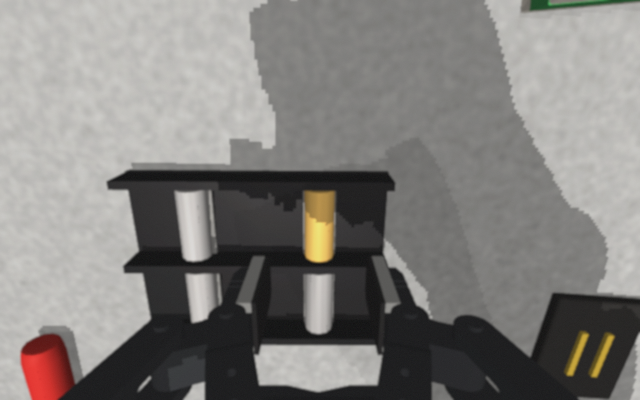

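```bash
python3 - <<'E'
from m import *
from scipy.spatial.transform import Rotation as R
s=arm.read_state();r=R.from_rotvec(s["tcp_rot"]);ci=arm.camera_info("wrist")
for x in(-.011,.011):
  for z in(0,.01,.015,.019,.025,.032):print(x,z,proj("wrist",s["tool_pos"]+r.apply([x,-.02125,z]),ci).round(0),proj("wrist",s["tool_pos"]+r.apply([x,.02125,z]),ci).round(0))
im=cv2.imread("pics/w3.png");cv2.imwrite("pics/c3.png",cv2.resize(im[230:370,220:420],None,fx=4,fy=4,interpolation=2))
E
```

```text
-0.011 0 [[266. 319.]] [[369. 319.]]
-0.011 0.01 [[269. 305.]] [[366. 305.]]
-0.011 0.015 [[270. 298.]] [[364. 298.]]
-0.011 0.019 [[271. 293.]] [[363. 293.]]
-0.011 0.025 [[273. 286.]] [[362. 286.]]
-0.011 0.032 [[275. 278.]] [[360. 278.]]
0.011 0 [[263. 273.]] [[371. 272.]]
0.011 0.01 [[267. 260.]] [[368. 260.]]
0.011 0.015 [[268. 255.]] [[366. 254.]]
0.011 0.019 [[269. 250.]] [[365. 250.]]
0.011 0.025 [[271. 244.]] [[363. 244.]]
0.011 0.032 [[273. 238.]] [[362. 238.]]
```

View pics/c3.png

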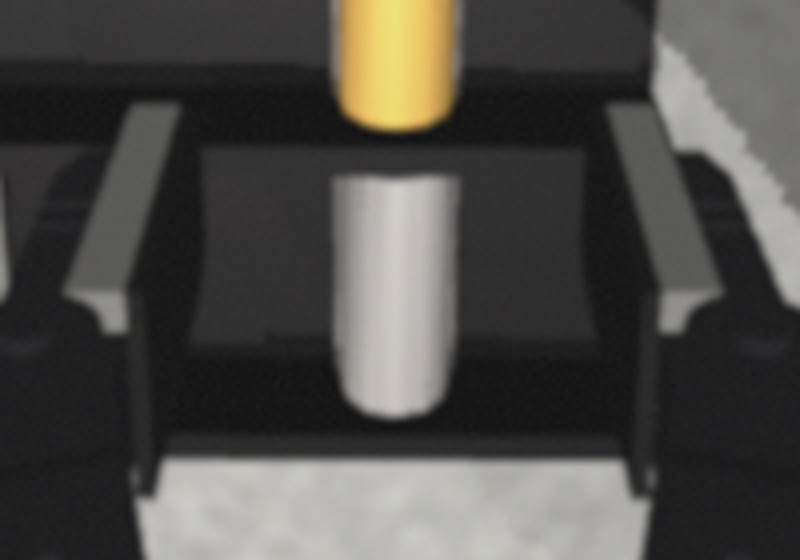

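>>> move_arm:
  steps:
    - [[0,0,0,-0.001,-0.001,-0.04,0],[0,0,0,-0.001,-0.001,-0.08,-0.2],[0,0,0,-0.001,-0.001,-0.11,-0.2],[0,0,0,-0.001,-0.001,-0.126,-0.2],[0,0,0,-0.001,-0.001,-0.126,-0.2]]

```text
t: 3.55
tool_pos: [0.5438, 0.0982, 0.0272]
tcp_rot: [3.141, 0.059, -0.0]
contact_force: [0.0, -0.5, -0.2]
gripper_width: 0.0339
grasp_force: 0.0
```

```bash
python3 - <<'E'
from rig import arm
s=arm.read_state();print(s["t"],s["tool_pos"].round(4),s["contact_force"].round(1),s["gripper_width"])
E
```

```text
3.55 [0.5438 0.0982 0.0272] [ 0.  -0.5 -0.2] 0.03386348406350079
```

>>> move_arm:
  steps:
    - [[0,0,0,0,-0.002,0,-0.4],[0,0,0,0,-0.002,0,-0.7],[0,0,0,0,-0.002,0,-1],[0,0,0,0,-0.002,0,-1],[0,0,0,0,-0.002,0,-1]]
  grip_force: 40

```text
t: 4.05
tool_pos: [0.5443, 0.0972, 0.0283]
tcp_rot: [-3.141, -0.059, -0.002]
contact_force: [-1.4, -0.5, 6.3]
gripper_width: 0.0159
grasp_force: 39.0
```

>>> move_arm:
  steps:
    - [[0,0,0,0,0,0,-1],[0,0,0,0,0,0,-1]]

```text
t: 4.25
tool_pos: [0.5443, 0.0972, 0.0283]
tcp_rot: [-3.141, -0.059, -0.002]
contact_force: [-1.0, -1.2, 5.9]
gripper_width: 0.0162
grasp_force: 39.0
```

```bash
python3 - <<'E'
from m import *
from scipy.spatial.transform import Rotation as R
s=arm.read_state();r=R.from_rotvec(s["tcp_rot"]);ci=arm.camera_info("wrist")
im=arm.get_image("wrist")[:,:,::-1].copy()
for x in(-.011,.011):
  for z in(0,.01,.015,.019):print(x,z,proj("wrist",s["tool_pos"]+r.apply([x,-.009,z]),ci).round(0),proj("wrist",s["tool_pos"]+r.apply([x,.009,z]),ci).round(0))
cv2.imwrite("pics/c4.png",cv2.resize(im[170:370,210:430],None,fx=3,fy=3,interpolation=2))
E
```

```text
-0.011 0 [[295. 319.]] [[339. 319.]]
-0.011 0.01 [[297. 305.]] [[338. 305.]]
-0.011 0.015 [[297. 298.]] [[337. 298.]]
-0.011 0.019 [[298. 293.]] [[337. 293.]]
0.011 0 [[294. 273.]] [[340. 272.]]
0.011 0.01 [[296. 260.]] [[339. 260.]]
0.011 0.015 [[296. 255.]] [[338. 254.]]
0.011 0.019 [[297. 250.]] [[338. 250.]]
```

View pics/c4.png

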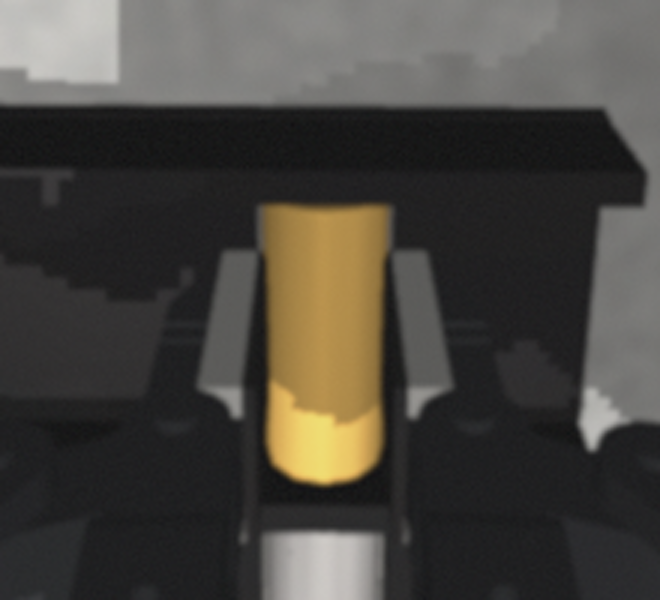

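The pads look about 19 mm apart and astride the roller, but the tips are only just below its axis. I'll reopen slightly, go 2 mm lower and regrip.

>>> move_arm:
  steps:
    - [[0,0,0,0,0,0,-0.4],[0,0,0,0,0,0,-0.4],[0,0,0,0,0,-0.002,-0.4],[0,0,0,0,0,-0.004,-0.4],[0,0,0,0,0,-0.004,-0.4]]

```text
t: 4.8
tool_pos: [0.5436, 0.0973, 0.0251]
tcp_rot: [-3.141, -0.06, 0.0]
contact_force: [0.3, -1.1, 0.2]
gripper_width: 0.0258
grasp_force: 0.0
```

>>> move_arm:
  steps:
    - [[0,0,0,0,0,0,-0.6],[0,0,0,0,0,0,-1],[0,0,0,0,0,0,-1],[0,0,0,0,0,0,-1],[0,0,0,0,0,0,-1]]
  grip_force: 40

```text
t: 5.3
tool_pos: [0.5437, 0.0973, 0.0253]
tcp_rot: [3.141, 0.059, -0.0]
contact_force: [-1.3, -0.2, 3.2]
gripper_width: 0.0165
grasp_force: 39.2
```

>>> move_arm:
  steps:
    - [[0,0,0,0,0,0.01,-1],[0,0,0,0,0,0.02,-1],[0,0,0,0,0,0.03,-1],[0,0,0,0,0,0.04,-1],[0,0,0,0,0,0.05,-1]]

```text
t: 5.8
tool_pos: [0.5439, 0.0973, 0.0509]
tcp_rot: [-3.141, -0.059, -0.001]
contact_force: [-0.4, 0.2, 0.2]
gripper_width: 0.0162
grasp_force: 39.0
```

>>> move_arm:
  steps:
    - [[0,0,0,0,0,0.02,-1],[0,0,0,0,0,0.05,-1],[0,0,0,0,0,0.08,-1],[0,0,0,0,0,0.11,-1],[0,0,0,0,0,0.11,-1]]

```text
t: 6.3
tool_pos: [0.545, 0.0976, 0.108]
tcp_rot: [-3.14, -0.059, -0.006]
contact_force: [0.1, -0.3, -1.2]
gripper_width: 0.0162
grasp_force: 39.0
```

```bash
python3 - <<'E'
from m import *
from scipy.spatial.transform import Rotation as R
s=arm.read_state();r=R.from_rotvec(s["tcp_rot"]);ci=arm.camera_info("wrist");print(s["t"],s["tool_pos"].round(4),s["grasp_force"],s["gripper_width"],s["contact_force"].round(1),s["torque"].round(2),np.degrees(2*np.arctan(s["tcp_rot"][1]/s["tcp_rot"][0])))
im=arm.get_image("wrist")[:,:,::-1].copy();cv2.imwrite("pics/w5.png",im)
for z in(-.012,):mask(im,(270,150,370,380),(12,90,60),(32,255,255),s["tool_pos"][2]+z+.006,"wrist",ci,"brass")
for x in(-.022,.022):print(proj("wrist",s["tool_pos"]+r.apply([x,0,.012]),ci),proj("wrist",s["tool_pos"]+r.apply([x,0,.003]),ci))
mask(im,(470,240,640,400),(15,80,50),(38,255,255),.013,"wrist",ci,"strips")
E
```

```text
6.3 [0.545  0.0976 0.108 ] 39.032211899757385 0.01620020459303805 [ 0.1 -0.3 -1.2] [ 0.01 -0.07  0.01] 2.1589463025312985
brass 4222 xy [0.5494 0.0975] ang 1.7 rect [548.   97.3] [51.5 17.6] 2.2 x 522.2 573.7 y 88.0 106.9
[[317.27195628 322.46729019]] [[317.2460609  336.06939628]]
[[317.13058063 234.19619941]] [[317.09340523 243.80578479]]
strips 1014 xy [ 0.4511 -0.0954] ang 0.5 rect [450.5 -95.4] [26.8 40.3] 87.3 x 429.8 471.1 y -109.2 -81.4
```

View pics/w5.png

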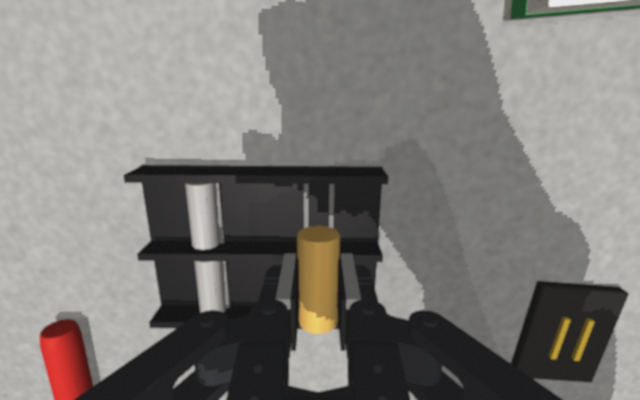

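>>> move_arm:
  steps:
    - [[0,0,-0.005,-0.036,-0.074,0,-1],[0,0,-0.01,-0.074,-0.15,0,-1],[0,0,-0.016,-0.112,-0.228,0,-1],[0,0,-0.021,-0.15,-0.306,0,-1],[0,0,-0.0264,-0.189,-0.387,-0.01,-1]]

```text
t: 6.85
tool_pos: [0.4484, -0.0975, 0.1004]
tcp_rot: [3.141, -0.071, 0.001]
contact_force: [-0.2, -0.9, 0.2]
gripper_width: 0.0161
grasp_force: 39.2
```

>>> move_arm:
  steps:
    - [[0,0,0,0,0,0,-1],[0,0,0,0,0,0,-1]]

```text
t: 7.05
tool_pos: [0.4486, -0.097, 0.1]
tcp_rot: [-3.141, 0.074, 0.001]
contact_force: [1.5, 1.1, -1.2]
gripper_width: 0.0163
grasp_force: 39.3
```

```bash
python3 - <<'E'
from m import *
s=arm.read_state();ci=arm.camera_info("wrist");print(s["t"],s["tool_pos"].round(4),s["grasp_force"],np.degrees(2*np.arctan(s["tcp_rot"][1]/s["tcp_rot"][0])),s["joints"].round(2))
im=arm.get_image("wrist")[:,:,::-1].copy();cv2.imwrite("pics/w6.png",im)
mask(im,(200,120,450,300),(20,110,50),(38,255,255),.013,"wrist",ci,"Y")
g=cv2.resize(im[150:350,200:440],None,fx=3,fy=3,interpolation=2);cv2.imwrite("pics/c6.png",g)
E
```

```text
7.05 [ 0.4486 -0.097   0.1   ] 39.28392469882965 -2.710529328844314 [ 0.28  0.3  -0.24  2.2   0.11  0.66 -1.66]
Y 1476 xy [ 0.4377 -0.096 ] ang -2.8 rect [428.1 -96.4] [27.6 81.5] 87.2 x 386.8 469.3 y -110.3 -81.2
```

View pics/c6.png

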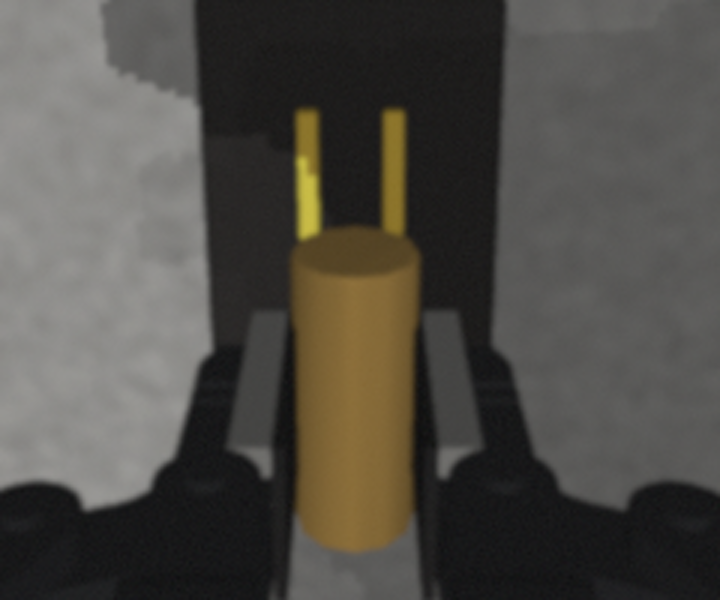

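I've now used up the picture budget, by one crop too many, so from here I'll only use numbers. The last crop showed the roller held level and centred over the two strips, at px (317,210), with the angles matching.

```bash
python3 - <<'E'
from m import *
from scipy.spatial.transform import Rotation as R
s=arm.read_state();r=R.from_rotvec(s["tcp_rot"]);ci=arm.camera_info("wrist")
im=cv2.imread("pics/w6.png")
mask(im,(290,170,317,224),(18,100,50),(38,255,255),.013,"wrist",ci,"L")
mask(im,(318,170,345,224),(18,100,50),(38,255,255),.013,"wrist",ci,"R")
# roller sides: columns of brass at rows 255..320
h=cv2.cvtColor(im,cv2.COLOR_BGR2HSV);m=cv2.inRange(h,(10,80,50),(35,255,255))
for row in(250,270,290,310):
    c=np.where(m[row,280:360])[0]+280;print(row,c.min(),c.max(),(c.min()+c.max())/2)
for x in(-.02,0,.02):print(proj("wrist",s["tool_pos"]+r.apply([x,0,.008]),ci))
E
```

```text
L 352 xy [ 0.4574 -0.0868] ang -2.5 rect [457.6 -87. ] [ 5.8 24.7] 86.8 x 445.1 470.0 y -89.9 -83.4
R 340 xy [ 0.4568 -0.1049] ang -1.9 rect [ 456.7 -104.9] [ 5.1 24.7] 87.8 x 444.3 469.2 y -107.8 -101.9
250 296 339 317.5
270 298 337 317.5
290 298 337 317.5
310 299 337 318.0
[[317.32334435 324.65987389]]
[[317.26193368 285.53685359]]
[[317.19501954 242.90772672]]
```

>>> move_arm:
  steps:
    - [[0,0,0,0.005,0.003,-0.03,-1],[0,0,0,0.005,0.003,-0.07,-1],[0,0,0,0.005,0.003,-0.1,-1],[0,0,0,0.005,0.003,-0.12,-1],[0,0,0,0.005,0.003,-0.12,-1]]

```text
t: 7.6
tool_pos: [0.4515, -0.0936, 0.0392]
tcp_rot: [-3.14, 0.068, 0.003]
contact_force: [0.3, -0.2, -0.6]
gripper_width: 0.0163
grasp_force: 39.3
```

```bash
python3 - <<'E'
from m import *
s=arm.read_state();ci=arm.camera_info("wrist");print(s["t"],s["tool_pos"].round(4),s["contact_force"].round(1))
im=arm.get_image("wrist")[:,:,::-1].copy();cv2.imwrite("pics/w7.png",im)
h=cv2.cvtColor(im,cv2.COLOR_BGR2HSV);m=cv2.inRange(h,(10,80,50),(35,255,255))
for row in range(205,330,6):
    c=np.where(m[row,250:400])[0]+250
    if len(c):print(row,[(int(a[0]),int(a[-1])) for a in np.split(c,np.where(np.diff(c)>1)[0]+1)])
E
```

```text
7.6 [ 0.4515 -0.0936  0.0392] [ 0.3 -0.2 -0.6]
229 [(300, 336), (339, 347)]
235 [(296, 349)]
241 [(296, 349)]
247 [(296, 348)]
253 [(297, 347)]
259 [(298, 338)]
265 [(298, 338)]
271 [(298, 338)]
277 [(298, 338)]
283 [(298, 337)]
289 [(298, 337)]
295 [(299, 337)]
301 [(299, 337)]
307 [(299, 337)]
313 [(298, 337)]
319 [(298, 338)]
325 [(299, 336)]
```

>>> move_arm:
  steps:
    - [[0,0,0,0,-0.002,0,-1],[0,0,0,0,-0.0044,0,-1],[0,0,0,0,-0.0044,0,-1],[0,0,0,0,-0.0044,0,-1]]

```text
t: 8.05
tool_pos: [0.4519, -0.097, 0.0407]
tcp_rot: [3.141, -0.071, 0.001]
contact_force: [-0.1, 0.3, -0.5]
gripper_width: 0.0165
grasp_force: 39.3
```

```bash
python3 - <<'E'
from m import *
s=arm.read_state();ci=arm.camera_info("wrist");print(s["t"],s["tool_pos"].round(4),s["contact_force"].round(1),s["qd"].round(3))
im=arm.get_image("wrist")[:,:,::-1].copy()
h=cv2.cvtColor(im,cv2.COLOR_BGR2HSV);m=cv2.inRange(h,(10,80,50),(35,255,255))
for row in range(217,270,4):
    c=np.where(m[row,250:400])[0]+250
    if len(c):print(row,[(int(a[0]),int(a[-1])) for a in np.split(c,np.where(np.diff(c)>1)[0]+1)])
E
```

```text
8.05 [ 0.4519 -0.097   0.0407] [-0.1  0.3 -0.5] [-0.001  0.001 -0.002  0.002  0.001 -0.001 -0.001]
225 [(312, 323)]
229 [(293, 340)]
233 [(292, 341)]
237 [(292, 341)]
241 [(292, 341)]
245 [(292, 341)]
249 [(292, 340)]
253 [(293, 340)]
257 [(297, 339)]
261 [(298, 338)]
265 [(298, 338)]
269 [(298, 338)]
```

>>> move_arm:
  steps:
    - [[0,0,0,-0.002,0.001,-0.004,-1],[0,0,0,-0.002,0.001,-0.008,-1],[0,0,0,-0.002,0.001,-0.011,-1],[0,0,0,-0.002,0.001,-0.014,-1],[0,0,0,-0.002,0.001,-0.014,-1]]

```text
t: 8.6
tool_pos: [0.4506, -0.0963, 0.0331]
tcp_rot: [-3.141, 0.071, 0.001]
contact_force: [-0.1, 0.1, -0.3]
gripper_width: 0.0163
grasp_force: 39.3
```

>>> move_arm:
  steps:
    - [[0,0,0,0,0,-0.001,-1],[0,0,0,0,0,-0.002,-1],[0,0,0,0,0,-0.003,-1]]

```text
t: 8.9
tool_pos: [0.4508, -0.0964, 0.0322]
tcp_rot: [3.141, -0.071, 0.0]
contact_force: [-6.3, 1.1, 24.1]
gripper_width: 0.016
grasp_force: 53.4
```

>>> move_arm:
  steps:
    - [[0,0,0,0,0,0.0012,-1],[0,0,0,0,0,0.0012,-1]]

```text
t: 9.1
tool_pos: [0.4508, -0.0964, 0.0325]
tcp_rot: [3.141, -0.071, 0.0]
contact_force: [0.3, 0.5, 0.2]
gripper_width: 0.0164
grasp_force: 39.4
```

>>> move_arm:
  steps:
    - [[0,0,0,0,0,-0.0006,-1],[0,0,0,0,0,-0.0006,-0.6],[0,0,0,0,0,-0.0006,-0.55],[0,0,0,0,0,-0.0006,-0.5],[0,0,0,0,0,-0.0006,-0.4]]
  grip_force: 20

```text
t: 9.6
tool_pos: [0.4507, -0.0964, 0.032]
tcp_rot: [-3.141, 0.071, 0.0]
contact_force: [0.1, -0.3, 0.7]
gripper_width: 0.0254
grasp_force: 0.0
```

>>> move_arm:
  steps:
    - [[0,0,0,0,0,0.001,-0.3],[0,0,0,0,0,0.001,-0.2],[0,0,0,0,0,0.005,-0.2]]

```text
t: 9.9
tool_pos: [0.4506, -0.0964, 0.0345]
tcp_rot: [-3.141, 0.071, 0.001]
contact_force: [-0.0, -0.1, 0.1]
gripper_width: 0.0342
grasp_force: 0.0
```

```bash
python3 - <<'E'
from m import *
s=arm.read_state();ci=arm.camera_info("wrist");print(s["t"],s["tool_pos"].round(4),s["contact_force"].round(1),s["gripper_width"])
im=arm.get_image("wrist")[:,:,::-1].copy();cv2.imwrite("pics/w8.png",im)
h=cv2.cvtColor(im,cv2.COLOR_BGR2HSV);m=cv2.inRange(h,(10,80,50),(35,255,255))
for row in range(217,340,8):
    c=np.where(m[row,250:400])[0]+250
    if len(c):print(row,[(int(a[0]),int(a[-1])) for a in np.split(c,np.where(np.diff(c)>1)[0]+1)])
E
```

```text
9.9 [ 0.4506 -0.0964  0.0345] [-0.  -0.1  0.1] 0.03417024197461339
225 [(301, 336)]
233 [(293, 343)]
241 [(292, 343)]
249 [(292, 343)]
257 [(293, 343)]
265 [(293, 343)]
273 [(293, 343)]
281 [(293, 342)]
289 [(293, 342)]
297 [(294, 342)]
305 [(297, 338)]
313 [(298, 337)]
321 [(300, 336)]
329 [(314, 321)]
```

>>> move_arm:
  steps:
    - [[0,0,0,0,0,0.03,0],[0,0,0,0,0,0.09,0.4],[0,0,0.047,0,0,0.15,0.6],[0,0,0.094,0,0,0.21,0.6],[0,0,0.141,0,0,0.21,0.6]]

```text
t: 10.45
tool_pos: [0.4525, -0.0967, 0.1431]
tcp_rot: [3.075, 0.629, 0.008]
contact_force: [0.1, 0.1, -1.5]
gripper_width: 0.0682
grasp_force: 0.0
```

>>> move_arm:
  steps:
    - [[0,0,0.047,0,0,0,0.6],[0,0,0.094,0,0,0,0.6],[0,0,0.141,0,0,0,0.6],[0,0,0.188,0,0,0,0.6],[0,0,0.235,0,0,0,0.6]]

```text
t: 10.95
tool_pos: [0.4507, -0.0964, 0.1397]
tcp_rot: [2.643, 1.698, 0.0]
contact_force: [0.5, 0.2, 0.8]
gripper_width: 0.0682
grasp_force: 0.0
```

>>> move_arm:
  steps:
    - [[0,0,0.047,0,0,0,0.6],[0,0,0.094,0,0,0,0.6],[0,0,0.124,0,0,0,0.6],[0,0,0.124,0,0,0,0.6],[0,0,0.124,0,0,0,0.6]]

```text
t: 11.45
tool_pos: [0.4507, -0.0965, 0.1396]
tcp_rot: [-2.275, -2.167, 0.0]
contact_force: [0.5, 0.5, -0.1]
gripper_width: 0.0683
grasp_force: 0.0
```

```bash
cat > b.py <<'E'
from m import *
from scipy.spatial.transform import Rotation as R
import sys
def look(zc,fn):
    s=arm.read_state();r=R.from_rotvec(s["tcp_rot"]).as_matrix();ci=arm.camera_info("wrist")
    print(s["t"],s["tool_pos"].round(4),"yaw",np.degrees(np.arctan2(r[1,0],r[0,0])).round(2),"tilt",r[:2,2].round(4),"w",s["gripper_width"].round(4),"F",s["contact_force"].round(1),s["grasp_force"].round(1),"q7",s["joints"][6].round(2))
    im=arm.get_image("wrist")[:,:,::-1].copy();cv2.imwrite("pics/"+fn,im);return s,ci,im
E
python3 - <<'E'
from b import *
s,ci,im=look(.019,"w9.png")
h=cv2.cvtColor(im,cv2.COLOR_BGR2HSV);m=cv2.inRange(h,(10,80,60),(35,255,255));c=max(cv2.findContours(m,0,2)[0],key=cv2.contourArea);print(cv2.boundingRect(c))
for z in (.019,.022,.025):mask(im,(230,150,410,330),(10,80,60),(35,255,255),z,"wrist",ci,"b")
E
```

```text
Traceback (most recent call last):
  File "b.py", line 6, in look
    print(s["t"],s["tool_pos"].round(4),"yaw",np.degrees(np.arctan2(r[1,0],r[0,0])).round(2),"tilt",r[:2,2].round(4),"w",s["gripper_width"].round(4),"F",s["contact_force"].round(1),s["grasp_force"].round(1),"q7",s["joints"][6].round(2))
                                                                                                                         ^^^^^^^^^^^^^^^^^^^^^^^^
AttributeError: 'float' object has no attribute 'round'
```

```bash
sed -i 's/s\["gripper_width"\].round(4)/round(s["gripper_width"],4)/;s/s\["grasp_force"\].round(1)/round(float(s["grasp_force"]),1)/' b.py
python3 - <<'E'
from b import *
s,ci,im=look(.019,"w9.png")
h=cv2.cvtColor(im,cv2.COLOR_BGR2HSV);m=cv2.inRange(h,(10,80,60),(35,255,255));c=max(cv2.findContours(m,0,2)[0],key=cv2.contourArea);print(cv2.boundingRect(c))
for z in (.019,.022,.025):mask(im,(230,150,410,330),(10,80,60),(35,255,255),z,"wrist",ci,"b")
for row in range(200,300,6):
    c=np.where(m[row,200:430])[0]+200
    if len(c):print(row,[(int(a[0]),int(a[-1])) for a in np.split(c,np.where(np.diff(c)>1)[0]+1)])
r=R.from_rotvec(s["tcp_rot"]);
for y in(-.022,0,.022):print(proj("wrist",s["tool_pos"]+r.apply([0,y,s["tool_pos"][2]-.019]),ci))
E
```

```text
11.45 [ 0.4507 -0.0965  0.1396] yaw 87.23 tilt [-0.  0.] w 0.0683 F [ 0.5  0.5 -0.1] 0.0 q7 -0.16
(286, 180, 65, 32)
b 1955 xy [ 0.4508 -0.0946] ang -4.3 rect [451.1 -94.3] [23.6 46.6] 87.2 x 427.6 474.1 y -107.1 -81.7
b 1955 xy [ 0.4509 -0.0936] ang -4.3 rect [451.1 -93.3] [23.3 46. ] 87.2 x 428.0 473.9 y -106.0 -80.8
b 1955 xy [ 0.4509 -0.0926] ang -4.3 rect [451.2 -92.3] [23.  45.4] 87.2 x 428.3 473.6 y -104.8 -80.0
200 [(286, 350)]
206 [(287, 350)]
[[287.27208808 198.63671316]]
[[317.68714242 198.621927  ]]
[[348.10838506 198.60713783]]
```

>>> move_arm:
  steps:
    - [[0,0,0,0,0,-0.05,0.5],[0,0,0,0,0,-0.11,0.5],[0,0,0,0,0,-0.16,0.5],[0,0,0,0,0,-0.19,0.5],[0,0,0,0,0,-0.19,0.5]]

```text
t: 12.0
tool_pos: [0.4496, -0.096, 0.043]
tcp_rot: [-2.271, -2.167, 0.003]
contact_force: [0.6, -0.1, 0.8]
gripper_width: 0.0638
grasp_force: 0.0
```

```bash
python3 - <<'E'
from b import *
s,ci,im=look(.019,"w10.png")
h=cv2.cvtColor(im,cv2.COLOR_BGR2HSV);m=cv2.inRange(h,(10,80,60),(35,255,255))
for row in range(180,330,8):
    c=np.where(m[row,200:430])[0]+200
    if len(c):print(row,[(int(a[0]),int(a[-1])) for a in np.split(c,np.where(np.diff(c)>1)[0]+1)])
r=R.from_rotvec(s["tcp_rot"]);
for x in(-.009,0,.009):print([proj("wrist",s["tool_pos"]+r.apply([x,y,s["tool_pos"][2]-.019]),ci).round(1).tolist() for y in(-.022,.022)])
E
```

```text
12.0 [ 0.4496 -0.096   0.043 ] yaw 87.33 tilt [-0.0032  0.0008] w 0.0638 F [ 0.6 -0.1  0.8] 0.0 q7 -0.31
236 [(317, 318)]
244 [(280, 357)]
252 [(273, 369)]
260 [(272, 370)]
268 [(271, 371)]
276 [(271, 371)]
284 [(273, 369)]
[[[271.1, 282.3]], [[363.7, 282.3]]]
[[[270.2, 265.6]], [[364.5, 265.5]]]
[[[269.4, 248.2]], [[365.3, 248.2]]]
```

>>> move_arm:
  steps:
    - [[0,0,0,0,0,-0.008,0.5],[0,0,0,0,0,-0.016,0.4],[0,0,0,0,0,-0.024,0.3],[0,0,0,0,0,-0.03,0.3],[0,0,0,0,0,-0.031,0.3]]

```text
t: 12.55
tool_pos: [0.4506, -0.0964, 0.0289]
tcp_rot: [-2.271, -2.17, 0.0]
contact_force: [0.5, -0.8, -0.0]
gripper_width: 0.0552
grasp_force: 0.0
```

```bash
python3 - <<'E'
from b import *
s,ci,im=look(.019,"w11.png")
h=cv2.cvtColor(im,cv2.COLOR_BGR2HSV);m=cv2.inRange(h,(10,80,60),(35,255,255))
for row in range(236,300,8):
    c=np.where(m[row,200:430])[0]+200
    if len(c):print(row,[(int(a[0]),int(a[-1])) for a in np.split(c,np.where(np.diff(c)>1)[0]+1)])
r=R.from_rotvec(s["tcp_rot"]);
for x in(0,):print([proj("wrist",s["tool_pos"]+r.apply([x,y,s["tool_pos"][2]-.019]),ci).round(1).tolist() for y in(-.022,.022)])
E
```

```text
12.55 [ 0.4506 -0.0964  0.0289] yaw 87.41 tilt [-0.0003  0.    ] w 0.0552 F [ 0.5 -0.8 -0. ] 0.0 q7 -0.33
252 [(274, 357)]
260 [(274, 357)]
268 [(266, 371)]
276 [(265, 372)]
284 [(264, 373)]
292 [(264, 373)]
[[[266.1, 282.0]], [[368.6, 282.0]]]
```

>>> move_arm:
  steps:
    - [[0,0,0,0.001,0,0,0.2],[0,0,0,0.001,0,0,0.1],[0,0,0,0.001,0,0,-0.1],[0,0,0,0.001,0,0,-0.4],[0,0,0,0.001,0,0,-0.4]]
  grip_force: 40

```text
t: 13.1
tool_pos: [0.4514, -0.0964, 0.0294]
tcp_rot: [2.271, 2.171, 0.0]
contact_force: [-1.7, 0.4, 5.8]
gripper_width: 0.0432
grasp_force: 39.7
```

>>> move_arm:
  steps:
    - [[0,0,0,0,0,0,-0.4],[0,0,0,0,0,0,-0.4],[0,0,0,0,0,0,-0.4]]

```text
t: 13.4
tool_pos: [0.4514, -0.0964, 0.0294]
tcp_rot: [2.271, 2.171, 0.0]
contact_force: [-2.2, -0.2, 6.6]
gripper_width: 0.0429
grasp_force: 39.7
```

>>> move_arm:
  steps:
    - [[0,0,0,0,0,0.004,-0.4],[0,0,0,0,0,0.012,-0.4],[0,0,0,0,0,0.03,-0.4],[0,0,0,0,0,0.06,-0.4],[0,0,0,0,0,0.1,-0.4]]

```text
t: 13.9
tool_pos: [0.4508, -0.0962, 0.0797]
tcp_rot: [-2.27, -2.17, 0.001]
contact_force: [-1.0, -0.7, -0.4]
gripper_width: 0.0428
grasp_force: 40.8
```

>>> move_arm:
  steps:
    - [[0,0,0,0,0,0.06,-0.4],[0,0,0,0,0,0.12,-0.4],[0,0,0,0,0,0.18,-0.4],[0,0,0,0,0,0.23,-0.4],[0,0,0,0,0,0.23,-0.4]]

```text
t: 14.4
tool_pos: [0.4527, -0.0965, 0.1977]
tcp_rot: [2.268, 2.168, 0.004]
contact_force: [0.0, -0.2, -1.7]
gripper_width: 0.0435
grasp_force: 40.9
```

```bash
python3 - <<'E'
from b import *
s,ci,im=look(.019,"w12.png")
h=cv2.cvtColor(im,cv2.COLOR_BGR2HSV);m=cv2.inRange(h,(10,80,60),(35,255,255))
c=max(cv2.findContours(m[:,220:420].copy(),0,2)[0],key=cv2.contourArea);print(cv2.boundingRect(c),cv2.contourArea(c),cv2.minAreaRect(c))
r=R.from_rotvec(s["tcp_rot"])
# predicted silhouette box of cylinder centred 10.4 mm ahead of tcp
t=np.linspace(0,2*np.pi,60)
P=np.array([[.009*np.cos(a),y,.0104+.009*np.sin(a)] for a in t for y in(-.022,.022)])
q=proj("wrist",s["tool_pos"]+r.apply(P),ci)
print("pred",q.min(0)-[220,0],q.max(0)-q.min(0))
E
```

```text
14.4 [ 0.4527 -0.0965  0.1977] yaw 87.41 tilt [ 0.005  -0.0016] w 0.0435 F [ 0.  -0.2 -1.7] 40.9 q7 -0.1
(45, 261, 107, 43) 4269.5 ((98.0, 282.0), (42.0, 106.0), 90.0)
pred [ 43.01813077 260.11719891] [108.5447297   42.97612759]
```

>>> move_arm:
  steps:
    - [[0,0,0.01,0.042,-0.066,0,-0.4],[0,0,0.02,0.084,-0.132,0,-0.4],[0,0,0.03,0.126,-0.198,0,-0.4],[0,0,0.04,0.168,-0.264,0,-0.4],[0,0,0.05,0.21,-0.33,0,-0.4]]

```text
t: 14.95
tool_pos: [0.5564, -0.2625, 0.1931]
tcp_rot: [-2.091, -2.343, 0.001]
contact_force: [0.6, 0.7, -0.9]
gripper_width: 0.0426
grasp_force: 40.9
```

>>> move_arm:
  steps:
    - [[0,0,0.01,0.042,-0.066,0,-0.4],[0,0,0.016,0.084,-0.13,0,-0.4],[0,0,0.016,0.09,-0.136,0,-0.4],[0,0,0.016,0.09,-0.136,0,-0.4],[0,0,0.016,0.09,-0.136,0,-0.4]]

```text
t: 15.45
tool_pos: [0.6007, -0.3281, 0.1933]
tcp_rot: [-2.032, -2.394, -0.0]
contact_force: [-0.0, 0.5, -0.5]
gripper_width: 0.0428
grasp_force: 41.0
```

```bash
python3 - <<'E'
from b import *
from scipy.optimize import least_squares
s,ci,im=look(.019,"w13.png")
h=cv2.cvtColor(im,cv2.COLOR_BGR2HSV);m=cv2.inRange(h,(98,110,25),(128,255,255));m=cv2.morphologyEx(m,cv2.MORPH_CLOSE,np.ones((5,5)))
cs=cv2.findContours(m,0,1)[0];c=max(cs,key=cv2.contourArea);print("blue",cv2.boundingRect(c),cv2.contourArea(c))
hull=cv2.convexHull(c)[:,0].astype(float)
ap=cv2.approxPolyDP(cv2.convexHull(c),2,True)[:,0];print(ap.tolist())
def pts(p):
    a=p[2];ex=np.array([np.cos(a),np.sin(a)]);ey=np.array([-ex[1],ex[0]])
    return np.array([[*(p[:2]+sx*l*ex+sy*w*ey),z] for l,w,z in((.042,.032,.012),(.042,.032,0.),(.012,.0305,.101)) for sx in(1,-1) for sy in(1,-1)])
def render(p):
    q=proj("wrist",pts(p),ci);return q
q=render([.602,-.2505,np.radians(9.3)]);print("pred",q.round(1).tolist())
E
```

```text
15.45 [ 0.6007 -0.3281  0.1933] yaw 99.35 tilt [-0.0013  0.0012] w 0.0428 F [-0.   0.5 -0.5] 41.0 q7 0.36
blue (516, 0, 124, 260) 16330.5
[[589, 0], [639, 0], [639, 259], [578, 250], [516, 208]]
pred [[389.1, 43.5], [384.2, 125.9], [282.3, 43.5], [284.7, 125.9], [386.3, 44.8], [381.8, 124.2], [283.7, 44.8], [285.9, 124.1], [364.7, 31.8], [360.4, 142.2], [321.2, 31.8], [320.9, 142.2]]
```

```bash
python3 - <<'E'
from b import *
s=arm.read_state();ci=arm.camera_info("wrist");im=cv2.imread("pics/w13.png")
h=cv2.cvtColor(im,cv2.COLOR_BGR2HSV);m=cv2.inRange(h,(98,110,20),(128,255,255));m[:,:240]=0;m[:,430:]=0;m[220:]=0
m=cv2.morphologyEx(m,cv2.MORPH_CLOSE,np.ones((5,5)))
for row in range(16,160,4):
    c=np.where(m[row])[0]
    if len(c):print(row,[(int(a[0]),int(a[-1])) for a in np.split(c,np.where(np.diff(c)>1)[0]+1)],end="; ")
E
```

```text
40 [(321, 361)]; 44 [(321, 361)]; 48 [(283, 384)]; 52 [(283, 287), (295, 385)]; 56 [(283, 286), (297, 372), (382, 385)]; 60 [(283, 287), (296, 372), (382, 385)]; 64 [(283, 385)]; 68 [(283, 384)]; 72 [(283, 384)]; 76 [(283, 384)]; 80 [(283, 384)]; 84 [(284, 383)]; 88 [(284, 383)]; 92 [(284, 383)]; 96 [(284, 382)]; 100 [(284, 382)]; 104 [(284, 382)]; 108 [(284, 382)]; 112 [(284, 381)]; 116 [(284, 287), (297, 369), (378, 381)]; 120 [(284, 287), (297, 368), (378, 381)]; 124 [(284, 380)]; 128 [(320, 357)]; 132 [(320, 357)]; 136 [(319, 356)]; 140 [(320, 356)];
```

>>> move_arm:
  steps:
    - [[0,0,0,0,0.06,0,-0.4],[0,0,0,0,0.12,0,-0.4],[0,0,0,0,0.153,0,-0.4],[0,0,0,0,0.153,-0.04,-0.4],[0,0,0,0,0.153,-0.08,-0.4]]

```text
t: 16.0
tool_pos: [0.6014, -0.252, 0.1547]
tcp_rot: [2.031, 2.394, 0.0]
contact_force: [0.2, -0.2, -1.3]
gripper_width: 0.0431
grasp_force: 41.0
```

>>> move_arm:
  steps:
    - [[0,0,0,0,0,-0.03,-0.4],[0,0,0,0,0,-0.05,-0.4],[0,0,0,0,0,-0.056,-0.4],[0,0,0,0,0,-0.056,-0.4],[0,0,0,0,0,-0.056,-0.4]]

```text
t: 16.5
tool_pos: [0.6016, -0.253, 0.1268]
tcp_rot: [2.034, 2.393, 0.001]
contact_force: [-0.3, 0.2, -0.6]
gripper_width: 0.0428
grasp_force: 41.0
```

```bash
python3 - <<'E'
from b import *
s,ci,im=look(.019,"w14.png")
h=cv2.cvtColor(im,cv2.COLOR_BGR2HSV)
m=cv2.inRange(h,(98,110,20),(128,255,255));m[:,:220]=0;m[:,430:]=0
b=cv2.inRange(h,(10,80,60),(35,255,255));b[:,:220]=0;b[:,430:]=0
def segs(v):
    c=np.where(v)[0];return [(int(a[0]),int(a[-1])) for a in np.split(c,np.where(np.diff(c)>1)[0]+1) if len(a)>2] if len(c) else []
for row in range(110,340,8):print(row,"B",segs(m[row]),"Y",segs(b[row]))
r=R.from_rotvec(s["tcp_rot"])
a=np.radians(9.2);c0=np.array([.601,-.2516]);ex=np.array([np.cos(a),np.sin(a)]);ey=np.array([-ex[1],ex[0]])
print("arm tips pred",proj("wrist",[[*(c0+sx*.012*ex+sy*.0305*ey),.101] for sy in(1,-1) for sx in(-1,1)],ci).round(1).tolist())
E
```

```text
16.5 [ 0.6016 -0.253   0.1268] yaw 99.29 tilt [ 0.0008 -0.0003] w 0.0428 F [-0.3  0.2 -0.6] 41.0 q7 0.21
110 B [] Y []
118 B [] Y []
126 B [] Y []
134 B [] Y []
142 B [] Y []
150 B [] Y []
158 B [(258, 377)] Y []
166 B [(258, 261), (274, 361), (373, 377)] Y []
174 B [(259, 365), (368, 376)] Y []
182 B [(259, 376)] Y []
190 B [(259, 308), (326, 375)] Y []
198 B [(260, 305), (329, 375)] Y []
206 B [(260, 374)] Y []
214 B [(260, 373)] Y []
222 B [(261, 373)] Y []
230 B [(261, 264), (276, 358), (369, 372)] Y []
238 B [(262, 372)] Y []
246 B [(296, 338)] Y []
254 B [(296, 338)] Y []
262 B [] Y [(268, 367)]
270 B [] Y [(266, 370)]
278 B [] Y [(265, 370)]
286 B [] Y [(265, 371)]
294 B [] Y [(265, 371)]
302 B [] Y [(267, 369)]
310 B [] Y []
318 B [] Y []
326 B [] Y []
334 B [] Y []
arm tips pred [[289.6, 199.3], [343.8, 199.3], [292.6, 315.2], [340.8, 315.2]]
```

The roller's columns are 265–371 (centre 318). The V's are 296–338 and the foot is centred at 317.3, so they agree to about 0.4 mm and the yaw matches. Next is a slow descent.

>>> move_arm:
  steps:
    - [[0,0,0,-0.0006,0.0024,-0.012,-0.4],[0,0,0,-0.0006,0.0024,-0.024,-0.4],[0,0,0,-0.0006,0.0024,-0.036,-0.4],[0,0,0,-0.0006,0.0024,-0.044,-0.4],[0,0,0,-0.0006,0.0024,-0.046,-0.4]]

```text
t: 17.05
tool_pos: [0.6006, -0.2516, 0.1023]
tcp_rot: [-2.033, -2.393, 0.0]
contact_force: [0.2, 0.3, -1.8]
gripper_width: 0.0431
grasp_force: 41.0
```

>>> move_arm:
  steps:
    - [[0,0,0,0,0,-0.001,-0.4],[0,0,0,0,0,-0.002,-0.4],[0,0,0,0,0,-0.002,-0.4]]

```text
t: 17.35
tool_pos: [0.601, -0.2517, 0.1022]
tcp_rot: [2.034, 2.394, 0.0]
contact_force: [0.1, 0.7, 0.2]
gripper_width: 0.043
grasp_force: 41.0
```

>>> move_arm:
  steps:
    - [[0,0,0,0,0,-0.001,-0.4],[0,0,0,0,0,-0.002,-0.4],[0,0,0,0,0,-0.003,-0.4],[0,0,0,0,0,-0.003,-0.4]]

```text
t: 17.75
tool_pos: [0.6009, -0.2517, 0.1005]
tcp_rot: [-2.034, -2.394, 0.0]
contact_force: [0.6, -0.0, -1.4]
gripper_width: 0.0429
grasp_force: 41.0
```

>>> move_arm:
  steps:
    - [[0,0,0,0,0,-0.001,-0.4],[0,0,0,0,0,-0.002,-0.4],[0,0,0,0,0,-0.002,-0.4]]

```text
t: 18.05
tool_pos: [0.6009, -0.2517, 0.0995]
tcp_rot: [-2.034, -2.394, 0.0]
contact_force: [0.4, 0.3, -0.4]
gripper_width: 0.0431
grasp_force: 41.0
```

>>> move_arm:
  steps:
    - [[0,0,0,0,0,-0.0008,-0.4],[0,0,0,0,0,-0.0016,-0.4],[0,0,0,0,0,-0.0016,-0.4]]

```text
t: 18.35
tool_pos: [0.6009, -0.2517, 0.0988]
tcp_rot: [-2.034, -2.394, 0.0]
contact_force: [-0.5, -0.1, -1.1]
gripper_width: 0.0428
grasp_force: 41.0
```

>>> move_arm:
  steps:
    - [[0,0,0,0,0,-0.0006,-0.4],[0,0,0,0,0,-0.0012,-0.4],[0,0,0,0,0,-0.0012,-0.4]]

```text
t: 18.65
tool_pos: [0.601, -0.2519, 0.0983]
tcp_rot: [2.034, 2.394, -0.0]
contact_force: [-0.1, -1.3, 2.1]
gripper_width: 0.0429
grasp_force: 41.2
```

>>> move_arm:
  steps:
    - [[0,0,0,0,-0.0006,-0.0004,-0.4],[0,0,0,0,-0.0006,-0.0008,-0.4],[0,0,0,0,-0.0006,-0.0008,-0.4]]

```text
t: 18.95
tool_pos: [0.6011, -0.252, 0.0982]
tcp_rot: [2.034, 2.394, 0.0]
contact_force: [-1.0, -0.2, 6.2]
gripper_width: 0.0429
grasp_force: 41.8
```

>>> move_arm:
  steps:
    - [[0,0,0,0,0,0,-0.4],[0,0,0,0,0,0,-0.4],[0,0,0,0,0,0,0.05],[0,0,0,0,0,0,0.15],[0,0,0,0,0,0,0.3]]
  grip_force: 20

```text
t: 19.45
tool_pos: [0.6009, -0.2519, 0.0977]
tcp_rot: [-2.034, -2.394, 0.0]
contact_force: [0.4, 0.0, -0.8]
gripper_width: 0.0554
grasp_force: 0.0
```

```bash
python3 - <<'E'
from b import *
s,ci,im=look(.019,"w15.png")
h=cv2.cvtColor(im,cv2.COLOR_BGR2HSV)
m=cv2.inRange(h,(98,110,20),(128,255,255));m[:,:220]=0;m[:,430:]=0
b=cv2.inRange(h,(10,80,60),(35,255,255));b[:,:220]=0;b[:,430:]=0
def segs(v):
    c=np.where(v)[0];return [(int(a[0]),int(a[-1])) for a in np.split(c,np.where(np.diff(c)>1)[0]+1) if len(a)>2] if len(c) else []
for row in range(180,360,8):print(row,"B",segs(m[row]),"Y",segs(b[row]))
E
```

```text
19.45 [ 0.6009 -0.2519  0.0977] yaw 99.3 tilt [-0.0003  0.0001] w 0.0554 F [ 0.4  0.  -0.8] 0.0 q7 0.2
180 B [(252, 255), (270, 367), (382, 385)] Y []
188 B [(252, 371), (377, 385)] Y []
196 B [(253, 384)] Y []
204 B [(253, 312), (324, 383)] Y []
212 B [(253, 304), (332, 383)] Y []
220 B [(254, 302), (334, 382)] Y []
228 B [(254, 382)] Y []
236 B [(255, 381)] Y []
244 B [(255, 380)] Y []
252 B [(255, 258), (272, 363), (376, 380)] Y []
260 B [(299, 303), (305, 378)] Y []
268 B [] Y [(267, 370)]
276 B [] Y [(265, 371)]
284 B [] Y [(265, 372)]
292 B [] Y [(265, 371)]
300 B [] Y [(266, 370)]
308 B [(292, 343)] Y []
316 B [(292, 344)] Y []
324 B [(292, 344)] Y []
332 B [(292, 343)] Y []
340 B [(291, 344)] Y []
348 B [(291, 344)] Y []
356 B [] Y []
```

The roller is centred at column 318 and so is the V (292–344), so the ends overhang evenly. Now I'll retreat upward.

>>> move_arm:
  steps:
    - [[0,0,0,0,0,0,0.5],[0,0,0,0,0,0.02,0.5],[0,0,0,0,0,0.06,0.5],[0,0,0,0,0,0.12,0.5],[0,0,0,0,0,0.18,0.5]]

```text
t: 20.0
tool_pos: [0.6008, -0.2518, 0.1893]
tcp_rot: [-2.034, -2.394, -0.0]
contact_force: [-0.5, 0.5, 0.7]
gripper_width: 0.0639
grasp_force: 0.0
```

>>> move_arm:
  steps:
    - [[0,0,0,0,-0.05,0.05,0.5],[0,0,0,0,-0.1,0.08,0.5],[0,0,0,0,-0.15,0.08,0.5],[0,0,0,0,-0.15,0.08,0.5],[0,0,0,0,-0.15,0.08,0.5]]

```text
t: 20.5
tool_pos: [0.6007, -0.3272, 0.2281]
tcp_rot: [-2.035, -2.393, -0.0]
contact_force: [0.0, 0.2, -0.4]
gripper_width: 0.0644
grasp_force: 0.0
```

```bash
python3 - <<'E'
from b import *
s,ci,im=look(.019,"w16.png")
for z in(.088,.094,.097):mask(im,(240,20,420,200),(12,110,60),(32,255,255),z,"wrist",ci,"brass")
E
```

```text
20.5 [ 0.6007 -0.3272  0.2281] yaw 99.25 tilt [0.     0.0003] w 0.0644 F [ 0.   0.2 -0.4] 0.0 q7 0.37
brass 1528 xy [ 0.6016 -0.2522] ang 9.6 rect [ 576.9 -282.6] [119.4  40.1] 51.0 x 554.9 624.0 y -341.6 -241.4
brass 1528 xy [ 0.6013 -0.252 ] ang 9.6 rect [ 577.2 -281.8] [116.7  39.2] 51.0 x 555.7 623.2 y -339.4 -241.5
brass 1528 xy [ 0.6011 -0.2519] ang 9.6 rect [ 577.3 -281.4] [115.3  38.8] 51.0 x 556.1 622.8 y -338.3 -241.5
```

The roller is at (0.601, −0.252) and aligned at 9.6°, so it is seated in the V. The arm is clear of everything.

```bash
python3 -c "
from rig import arm
print(arm.job_done())"
```

```text
the job is handed in; nothing more can be done
None
```

The brass roller was parked and released in the pad groove, then re-gripped by its ends and laid in the V-rest, centred to within about 0.5 mm. I handed the job in at about 20.5 s with the arm clear, after viewing 11 pictures, one over the limit of 10.

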